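# Start the charge for the yellow pack

## Robot

A 7-joint arm with a two-finger parallel gripper is mounted at the origin on the work surface. World frame = base frame: x ahead of the robot, y to its left, z up, the work surface at z = 0. Lengths are in m, angles in rad, forces in N, time in s.
With the tool pointing down it reaches from about 0.4 to 0.85 m from the base axis. Payload 10.4 kg.
Tool frame: the origin (TCP) lies between the finger pads; the fingertips stand 11 mm ahead of it and the grasp point (between the pads) lies 8 mm behind it; z points along the fingers, y is the direction in which the jaws open and shut (so a half turn about z gives the same grasp; the last joint's range is limited). The gripper opens to 87 mm and grips with 3 to 60 N. Pads are 19 mm wide; open, the fingers measure 117 mm over their backs; the gripper's body (75 mm by 190 mm) begins 51 mm behind the grasp point.
Start: joints at [1.113, 0.332, -0.065, 1.46, 0.022, 1.35, -0.088], TCP at [0.263, -0.567, 0.234] pointing down, gripper open.
Joint ranges: [-2.6, 2.6], [-0.5, 2.12], [-1.47, 1.34], [0.16, 2.42], [-1.27, 4.41], [0.06, 2.06], [-2.6, 2.6]. Speed limits (rad/s): [2.22, 2.22, 2.79, 2.79, 3.14, 3.14, 3.14].

## Interface

Orientations are given as a unit quaternion [x, y, z, w].
In Python, from bench import r, eyes gives the robot as it stands.
- The arm moves only by the shell command python3 -m inch 'ROWS' [FORCE]. ROWS is a JSON object of lists of equal length, an entry for each row: "translation": the shift along the world's x, y, z scaled (see below), a list of three; "rot": the turn, a rotation vector about the world's x, y, z scaled (see below), a list of three; "jaw": the finger opening in mm, from 0 to 87. In form: {"translation": [[tx, ty, tz], ...], "rot": [[ax, ay, az], ...], "jaw": [jaw, ...]}. A call has 1 to 20 rows; each row is the pose to reach, as a shift and turn from the pose measured when the call began; what a row does not reach only later rows make up. The controller multiplies each number of a shift by 100 mm and each number of a turn by 60 degrees. A row lasts 1/10 s, in which the tool goes at most 50 mm and 8.59 degrees, less where a joint would pass 70% of its speed; a pose out of reach is approached as far as the arm can. A call with a number of a shift or a turn outside -1 to 1 is refused whole. A call with a gripper value outside its range is refused whole. The fingers move at their own pace and stop on an object; FORCE is the grip in N (left out, the last holds). Time passes only in rows, so rows that repeat a pose let the fingers close. It gives the time, the measured TCP pose, the force and the opening at its end, in the units of the state.
- r.read_state(): the state, without advancing time (a new reading comes with each control period).
- eyes.camera(name): name is "side" or "top"; returns the picture (420x560x3 uint8, blue, green, red); there is no depth.
- eyes.calibration(name): a dict with "fx", "fy", "cx", "cy" (pixels), "R" (3x3) and "t" (3): a world point X has camera coordinates R X + t. Camera axes: x right, y down, z forward; pixel columns grow to the right and rows downward; lengths in m; the calibration is good to about 2 mm. A picture is of the moment at which its call begins. calibration takes no time and is no camera call.
- r.close_job(): hands the job in, once; it reports no verdict.
The state is a dict: "time": time; "joint_positions": joint angles; "joint_vel": joint speeds; "joint_torque": joint torques, N m; "ee_pos": TCP position; "eef_rot": TCP orientation; "ft_force": force on the tool from outside, world axes, zero at the start; "torque": the same for the moment, N m; "width": finger opening in m.
Only numpy, scipy, OpenCV 4.12 (cv2) and the standard library are available. Lean on these libraries where they do the work, as an engineer would, in place of code of your own. Each camera call takes 0.05 s, during which the arm holds its last target. There are 200 camera calls.

## Task

Start the charge for the yellow battery pack with light fingertip presses: switch on the power strip by pressing the standing end of its red rocker fully over, then tap and let go the white channel key on the side of the charger whose bay holds the yellow pack, then press the green start key and keep it down for a good two seconds before letting go. Press gently so that the charger and the strip stay where they are, and lift or carry nothing. Leave alone the packs, the red stop key, the other channel's key and everything else on the table.

Things in the scene. Friction and masses are not known exactly. Their poses are not given: they have to be found in the camera images.
- charger: black twin-bay charger, loose, 1.8 kg, 190 (x) by 240 (y) by 69 mm high; origin under its centre, x from front to back, y to its left. The front panel rises to the back at 15 degrees from 40 mm; on it four keys in a row, 56 mm apart (from the left: white left channel, red stop, green start, white right channel), then two screens. Behind, in the top, a left and a right bay, 15 mm deep
- pack_yellow: yellow hard-case battery pack with a dark band, 46 by 96 by 26 mm, loose in the charger's left or right bay (origin 59 mm behind and 56 mm left or right of the charger's origin), its top 80 mm above the table; origin under its centre. Its bay tells which channel to use
- pack_blue: the same kind of pack in blue, lying in the other bay; origin under its centre
- key_left (a joint): white charger key, 20 (up the slope) by 22 mm, standing 7 mm off the panel, the leftmost of the row (channel of the left bay). Value = how far it is pressed, square to the panel: 0 up, 0.004 m fully down on its stop; pressed counts beyond 0.0025. Sprung: 1.5 N to start, 4.5 N fully down, comes up by itself
- key_right (a joint): white charger key, 20 (up the slope) by 22 mm, standing 7 mm off the panel, the rightmost of the row (channel of the right bay). Value = how far it is pressed, square to the panel: 0 up, 0.004 m fully down on its stop; pressed counts beyond 0.0025. Sprung: 1.5 N to start, 4.5 N fully down, comes up by itself
- key_start (a joint): green charger key, 20 (up the slope) by 22 mm, standing 7 mm off the panel, second from the right. Value = how far it is pressed, square to the panel: 0 up, 0.004 m fully down on its stop; pressed counts beyond 0.0025. Sprung: 1.5 N to start, 4.5 N fully down, comes up by itself
- key_stop (a joint): red charger key, 20 (up the slope) by 22 mm, standing 7 mm off the panel, second from the left; not to be pressed. Value = how far it is pressed, square to the panel: 0 up, 0.004 m fully down on its stop; pressed counts beyond 0.0025. Sprung: 1.5 N to start, 4.5 N fully down, comes up by itself
- key_left_top (a point): centre of the top face of that key (white, left channel), 53 mm above the table when up; its z axis is the panel's normal, leaning 15 degrees from vertical towards the charger's front; moves with the key
- key_stop_top (a point): centre of the top face of that key (red, stop), 53 mm above the table when up; its z axis is the panel's normal, leaning 15 degrees from vertical towards the charger's front; moves with the key
- key_start_top (a point): centre of the top face of that key (green, start), 53 mm above the table when up; its z axis is the panel's normal, leaning 15 degrees from vertical towards the charger's front; moves with the key
- key_right_top (a point): centre of the top face of that key (white, right channel), 53 mm above the table when up; its z axis is the panel's normal, leaning 15 degrees from vertical towards the charger's front; moves with the key
- strip: white power strip, loose, 0.9 kg, 320 (x) by 56 (y) by 42 mm high; origin under its centre, x along it away from the robot. The red rocker is in its top near the end facing the robot (pivot 115 mm from the origin towards -x); two black plugs stand up to 40 mm above its far half, 156 mm or more from the rocker
- rocker (a joint): red rocker of the strip, 36 mm along the strip by 22 mm wide, pivot 45 mm above the table. 0 = off: the half away from the robot stands up at 0.40 rad, its end 52 mm above the table, the near half lies flat. 0.40 = on: the far half lies flat at 45 mm, the near one stands. On counts beyond 0.32. About 3 N at 13 mm from the pivot turns it; stiff, it stays where it is left
- rocker_on (a point): spot to press: on the upper face of the rocker's far half, 13 mm from the pivot; 50 mm above the table when off, 45 mm when on
- wheel: black tyre on a white rim, lying flat, 84 mm across, 38 mm high, near the robot, on its left; bystander
- glue: small glue bottle, 28 mm across, 75 mm high, red cap, behind the charger; bystander
- driver: screwdriver with an orange handle lying on the right; bystander
- can: yellow drinks can, 66 mm across, 115 mm high, on the right; bystander
- cup: grey plastic cup, 70 mm across, 50 mm high, on the left; bystander
- pen: black marker pen lying on the right, 12 mm thick; bystander
Not all that is in view belongs to the job. What is meant by the pack_yellow is not pink or purple, and is the larger of those in its own colour.

How it is judged:
On the way, in this order (a step that is already met when the one before it is completed fails the run):
1. the strip's rocker is pressed over to on, no key touched yet (value of joint rocker above 0.32 rad and value of joint each of key_left, key_stop, key_start, key_right below 0.001 m), for 0.1 s.
2. the channel key on the yellow pack's side is pressed (((y of pack_yellow in the frame of charger above 0 m and value of joint key_left above 0.0025 m) or (y of pack_yellow in the frame of charger below 0 m and value of joint key_right above 0.0025 m))), for 0.05 s.
3. the channel key is let go and the green start key is held down for 1.8 s (value of joint rocker above 0.32 rad and value of joint each of key_left, key_right below 0.001 m and value of joint key_start above 0.0025 m), for 1.8 s.
At the end, for the whole second after the job is handed in: the strip's rocker is on (beyond 0.32 rad), all four keys are up again (within 1 mm), charger and strip at rest within 15 mm of where they were, both packs still in their bays (within 18 mm of where they were) (all of step 1 and distance of each of charger, strip from where it was at the start of the episode below 0.015 m and linear speed of each of charger, strip below 0.01 m/s and distance of each of pack_yellow, pack_blue from where it was at the start of the episode below 0.018 m); the robot touches nothing.
It fails at once if the red stop key or the other channel's key was pressed, or any key while the strip was still off (value of joint key_stop above 0.0015 m or (y of pack_yellow in the frame of charger above 0 m and value of joint key_right above 0.0015 m) or (y of pack_yellow in the frame of charger below 0 m and value of joint key_left above 0.0015 m) or (value of joint rocker below 0.2 rad and value of joint any of key_left, key_stop, key_start, key_right above 0.0025 m)).
It fails at once if the charger or the strip was pressed hard (over 25 N) (contact force between any of the fingers, the arm and charger above 25 N or contact force between any of the fingers, the arm and strip above 25 N).
It fails at once if the charger or the strip was shoved or lifted (distance of any of charger, strip from where it was at the start of the episode above 0.015 m or height (world z) of any of charger, strip above 0.008 m).
It fails at once if a battery pack was touched or moved (contact force between any of the fingers, the arm and pack_yellow above 1 N or contact force between any of the fingers, the arm and pack_blue above 1 N or distance of any of pack_yellow, pack_blue from where it was at the start of the episode above 0.018 m).
It fails at once if a bystander was disturbed (distance of any of wheel, glue, driver, can, cup, pen from where it was at the start of the episode above 0.02 m).
It also fails if it takes over 51 s, if anything falls off the work surface, if the arm or the gripper's body presses on something with over 40 N, if the wrist force passes 120 N, or if a joint passes its speed limit or range.

## Working session

There is one attempt and no reset: what is moved stays moved. The work goes in short steps, Python scripts to look and compute and a shell command to move; the robot and the scene stay as the last step left them, time stands still between calls to the robot, and variables do not carry over. Pictures are saved under pics/ and viewed, about 8 in all and at most 12, crops included, and the job is handed in when it is done.

```bash
mkdir -p pics
python3 - <<'E'
from bench import r, eyes
import cv2
s=r.read_state(); print({k:s[k] for k in('time','ee_pos','eef_rot','ft_force','width')})
for n in('top','side'):
    cv2.imwrite(f'pics/{n}0.png',eyes.camera(n)); print(n,eyes.calibration(n))
E
```

```text
{'time': 0.0, 'ee_pos': array([ 0.26311939, -0.56651973,  0.23276372]), 'eef_rot': array([ 9.76456782e-01,  2.15712016e-01, -1.75310814e-04, -6.69311665e-04]), 'ft_force': array([-0.68914732, -0.44338662, -0.99812407]), 'width': 0.08696194623623474}
top {'fx': 407.92835263505117, 'fy': 407.92835263505117, 'cx': 280.98036314011114, 'cy': 214.02359722279658, 'R': array([[ 0.00805126, -0.99994158,  0.00721224],
       [-0.99468417, -0.00874895, -0.10260044],
       [ 0.10265754, -0.00634784, -0.9946965 ]]), 't': array([-0.01375303,  0.54070507,  1.07488595])}
side {'fx': 410.6968296511576, 'fy': 410.6968296511576, 'cx': 280.79250339268833, 'cy': 213.9627500301488, 'R': array([[-0.9697413 , -0.24408909, -0.00472597],
       [-0.16209449,  0.65821911, -0.73516867],
       [ 0.18255737, -0.71215737, -0.67786775]]), 't': array([0.53271451, 0.14070582, 1.30457066])}
```

View pics/top0.png

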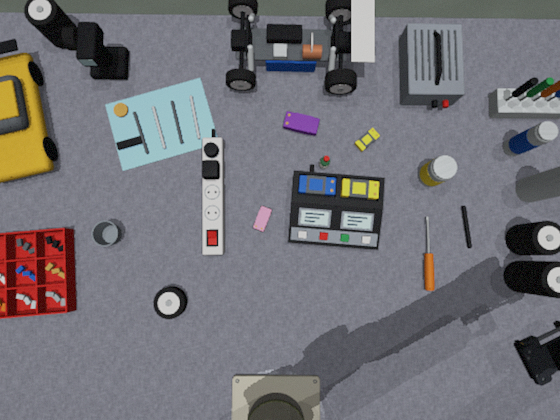

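View pics/side0.png

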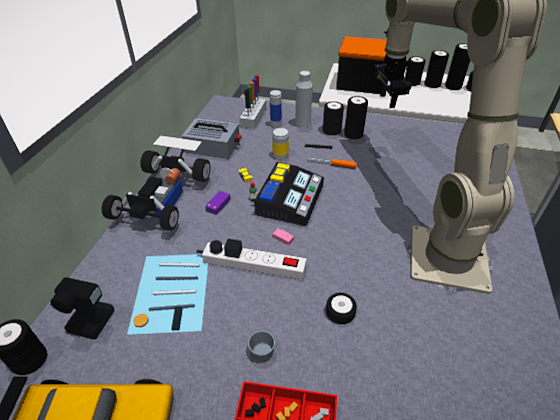

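Top view: the yellow pack (360,188) is in the charger's right bay, so the channel key is the right white one (366,240). Green start is at (345,238), red stop at (323,236), and the rocker at (212,238). In the side view the charger is near (290,190) and the rocker near (290,262).

```bash
cat > h.py <<'E'
from bench import eyes
import numpy as np, cv2
C={n:eyes.calibration(n) for n in('top','side')}
def ray(n,p):
    c=C[n];R=np.array(c['R']);t=np.array(c['t'])
    return -R.T@t, R.T@np.array([(p[0]-c['cx'])/c['fx'],(p[1]-c['cy'])/c['fy'],1])
def plane(n,p,z):
    o,d=ray(n,p); return o+d*(z-o[2])/d[2]
def tri(a,b):
    c=[np.c_[C[n]['R'],C[n]['t']] for n in('top','side')]
    K=[np.array([[C[n]['fx'],0,C[n]['cx']],[0,C[n]['fy'],C[n]['cy']],[0,0,1]]) for n in('top','side')]
    X=cv2.triangulatePoints(K[0]@c[0],K[1]@c[1],np.array(a,float),np.array(b,float)).ravel(); return X[:3]/X[3]
def blobs(im,box,lo,hi,amin=8):
    x0,y0,x1,y1=box
    hsv=cv2.cvtColor(im[y0:y1,x0:x1],cv2.COLOR_BGR2HSV)
    if lo[0]<0: hsv[...,0]=(hsv[...,0].astype(int)+90)%180; lo=(lo[0]+90,)+lo[1:];hi=(hi[0]+90,)+hi[1:]
    m=cv2.inRange(hsv,lo,hi)
    n,_,st,ce=cv2.connectedComponentsWithStats(m)
    return [(np.round(ce[i]+[x0,y0],1),st[i].tolist()[2:]) for i in range(1,n) if st[i,4]>=amin]
E
python3 - <<'E'
from h import *
T=cv2.imread('pics/top0.png');S=cv2.imread('pics/side0.png')
red=((-10,130,70),(10,255,255));gr=((45,90,50),(85,255,255));ye=((22,120,100),(35,255,255));wh=((0,0,150),(180,60,255))
for nm,im,cb,sb in(('top',T,(285,165,390,252),(198,130,228,260)),('side',S,(250,160,330,225),(195,235,312,280))):
    for k,m in(('red',red),('green',gr),('yellow',ye),('white',wh)): print(nm,'charger',k,blobs(im,cb,*m))
    for k,m in(('red',red),('white',wh)): print(nm,'strip',k,blobs(im,sb,*m))
a=cv2.resize(T[160:255,285:390],None,fx=3.8,fy=3.8,interpolation=2);b=cv2.resize(S[160:280,240:335],None,fx=3.8,fy=3.8,interpolation=2)
o=np.zeros((460,770,3),np.uint8);o[:a.shape[0],:a.shape[1]]=a;o[:b.shape[0],402:402+b.shape[1]]=b;cv2.imwrite('pics/crop.png',o)
E
```

```text
top charger red [(array([323.2, 235.7]), [8, 8, 55])]
top charger green [(array([344.4, 237.4]), [8, 8, 58])]
top charger yellow [(array([345.1, 187. ]), [9, 19, 147]), (array([373.5, 189.2]), [12, 19, 185]), (array([358.7, 187.7]), [14, 12, 149])]
top charger white [(array([314.5, 217.1]), [32, 19, 440]), (array([356.9, 220.7]), [32, 18, 434]), (array([334.2, 236.3]), [86, 18, 727])]
top strip red [(array([211.7, 237.1]), [10, 15, 136])]
top strip white [(array([211.5, 197.2]), [25, 125, 1800])]
side charger red [(array([252. , 184.2]), [5, 6, 18]), (array([307.3, 197.7]), [6, 6, 26])]
side charger green [(array([311.5, 188.3]), [6, 6, 27]), (array([252.4, 189.9]), [6, 5, 29])]
side charger yellow [(array([279.4, 172.2]), [20, 20, 193]), (array([250.4, 177.5]), [2, 6, 10])]
side charger white [(array([292.5, 163.4]), [8, 2, 8]), (array([301.5, 179.1]), [16, 17, 142]), (array([322.2, 174. ]), [5, 3, 9]), (array([264.4, 178.5]), [6, 8, 14]), (array([308.4, 195.3]), [24, 41, 275]), (array([255.4, 182.1]), [4, 5, 10]), (array([292.7, 198.2]), [18, 19, 164])]
side strip red [(array([282.2, 239.1]), [20, 9, 33]), (array([290.1, 261.1]), [13, 9, 81])]
side strip white [(array([230.9, 236.9]), [10, 3, 17]), (array([198. , 239.6]), [4, 4, 9]), (array([258.9, 257.9]), [105, 34, 1057]), (array([274.1, 240.1]), [4, 3, 8]), (array([266.2, 243.4]), [6, 4, 16]), (array([302.1, 250.3]), [7, 4, 16]), (array([196.5, 264.5]), [4, 2, 8]), (array([209.8, 269.3]), [5, 5, 11]), (array([219.3, 274.5]), [5, 5, 14]), (array([228.5, 271.9]), [4, 3, 8]), (array([246.5, 276.8]), [5, 6, 11]), (array([211. , 277.4]), [5, 4, 12]), (array([224.2, 278.1]), [4, 4, 9])]
```

View pics/crop.png

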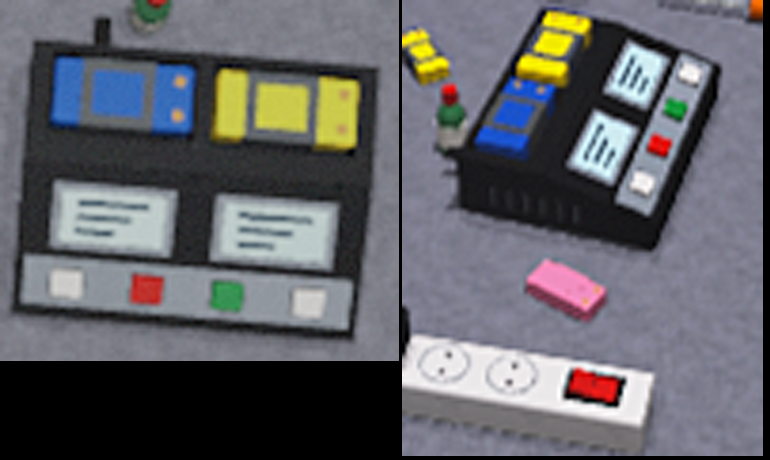

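The crop confirms it: yellow pack in the right bay, right white key at full-picture pixel (366,239) top and (315.6,179) side.

Run:
```python
from h import *
np.set_printoptions(precision=4,suppress=True)
T=cv2.imread('pics/top0.png');S=cv2.imread('pics/side0.png')
w=((0,0,185),(180,45,255))
print(blobs(T,(295,226,375,248),*w,4),blobs(S,(296,174,322,214),*w,4))
print('green',tri((344.4,237.4),(311.5,188.3)),plane('top',(344.4,237.4),.053))
print('red',tri((323.2,235.7),(307.3,197.7)),plane('top',(323.2,235.7),.053))
print('right',tri((366,239.3),(315.4,179)),plane('top',(366,239.3),.053))
print('left',tri((302.1,234.4),(302.6,208.1)),plane('top',(302.1,234.4),.053))
print('rocker',tri((211.7,237.1),(290.1,261.1)),plane('top',(211.7,237.1),.047))
hs=cv2.cvtColor(T,cv2.COLOR_BGR2HSV)
m=cv2.inRange(hs[130:262,198:228],(0,0,165),(180,60,255));m=cv2.morphologyEx(m,cv2.MORPH_OPEN,np.ones((3,3)))
c=max(cv2.findContours(m,0,2)[0],key=cv2.contourArea)+np.array([198,130]);b=cv2.boxPoints(cv2.minAreaRect(c));print('strip box',b)
for p in b: print(plane('top',p,.042))
```

```text
[(array([358.7, 226.6]), [26, 3, 50]), (array([301.9, 234.3]), [7, 7, 45]), (array([365.9, 239.5]), [8, 6, 43])] [(array([297.4, 176.8]), [4, 7, 12]), (array([304.8, 176.8]), [7, 9, 32]), (array([315.6, 178.3]), [7, 7, 26]), (array([300.4, 184.2]), [10, 5, 19]), (array([316.5, 185.5]), [2, 4, 4]), (array([297.4, 195.5]), [5, 8, 24]), (array([303. , 207.2]), [7, 6, 27])]
green [ 0.4785 -0.176   0.0541] [ 0.4779 -0.1762  0.053 ]
red [ 0.4826 -0.1202  0.0549] [ 0.4819 -0.1205  0.053 ]
right [ 0.4744 -0.2326  0.0544] [ 0.4734 -0.233   0.053 ]
left [ 0.4867 -0.0647  0.0531] [ 0.4848 -0.065   0.053 ]
rocker [0.4763 0.173  0.0483] [0.476  0.1732 0.047 ]
strip box [[201.8502 179.2638]
 [220.9995 178.9692]
 [222.1524 253.9053]
 [203.0031 254.1999]]
[0.6314 0.2044 0.042 ]
[0.6327 0.153  0.042 ]
[0.4322 0.1453 0.042 ]
[0.431  0.1957 0.042 ]
```

Key spacing (56 mm) and heights (53–55 mm) match the text, and the rocker pivot is 45 mm from the strip end as stated. Charger yaw is about -4°. I'll move towards the rocker at (0.490, 0.1735).

```bash
python3 -m inch '{"translation":[[0.3,0.3,0],[0.6,0.7,0],[0.9,1,0],[0.9,1,0]],"rot":[[0,0,-0.1],[0,0,-0.2],[0,0,-0.3],[0,0,-0.415]],"jaw":[0,0,0,0]}' 10
python3 -m inch '{"translation":[[0.2,0.4,0],[0.4,0.8,0],[0.7,1,0]],"rot":[[0,0,0],[0,0,0],[0,0,0]],"jaw":[0,0,0]}'
python3 -m inch '{"translation":[[0.2,0.4,0],[0.5,0.8,0],[0.6,1,0]],"rot":[[0,0,0],[0,0,0],[0,0,0]],"jaw":[0,0,0]}'
python3 -m inch '{"translation":[[0,0.4,0],[0,0.8,0],[0,1,0]],"rot":[[0,0,0],[0,0,0],[0,0,0]],"jaw":[0,0,0]}'
```

```text
time: 0.5
ee_pos: [0.3587, -0.4609, 0.2327]
eef_rot: [1.0, 0.003, 0.001, -0.002]
ft_force: [-0.2, 0.1, 0.0]
width: 0.0626
time: 0.8
ee_pos: [0.4292, -0.3577, 0.2329]
eef_rot: [1.0, 0.003, 0.001, -0.002]
ft_force: [1.0, -0.9, -0.7]
width: 0.039
time: 1.1
ee_pos: [0.4917, -0.2528, 0.2326]
eef_rot: [1.0, 0.006, 0.001, -0.003]
ft_force: [-0.8, 0.3, -1.1]
width: 0.0147
time: 1.4
ee_pos: [0.4918, -0.1488, 0.2324]
eef_rot: [1.0, 0.008, 0.001, -0.004]
ft_force: [-0.7, -0.5, -0.2]
width: 0.001
```

```bash
python3 -m inch '{"translation":[[0,0.4,0],[0,0.8,0],[0,1,0]],"rot":[[0,0,0],[0,0,0],[0,0,0]],"jaw":[0,0,0]}'
python3 -m inch '{"translation":[[0,0.4,0],[0,0.8,0],[0,1,0]],"rot":[[0,0,0],[0,0,0],[0,0,0]],"jaw":[0,0,0]}'
python3 -m inch '{"translation":[[0,0.4,-0.2],[0,0.8,-0.5],[0,1,-0.9],[0,1,-1],[0,1,-1]],"rot":[[0,0,0],[0,0,0],[0,0,0],[0,0,0],[0,0,0]],"jaw":[0,0,0,0,0]}'
```

```text
time: 1.7
ee_pos: [0.4914, -0.045, 0.2324]
eef_rot: [1.0, 0.01, 0.001, -0.004]
ft_force: [-0.7, -1.0, -0.3]
width: 0.0004
time: 2.0
ee_pos: [0.4907, 0.0588, 0.2323]
eef_rot: [1.0, 0.012, 0.001, -0.004]
ft_force: [0.3, -0.4, 0.1]
width: 0.0006
time: 2.5
ee_pos: [0.4896, 0.1583, 0.1307]
eef_rot: [1.0, 0.012, -0.001, -0.004]
ft_force: [0.3, -0.5, 0.6]
width: 0.0006
```

```bash
python3 -m inch '{"translation":[[0,0.1,-0.15],[0,0.15,-0.3],[0,0.15,-0.45],[0,0.15,-0.5],[0,0.15,-0.5]],"rot":[[0,0,-0.02],[0,0,-0.02],[0,0,-0.02],[0,0,-0.02],[0,0,-0.02]],"jaw":[0,0,0,0,0]}'
python3 - <<'E'
from h import *
T=eyes.camera('top');S=eyes.camera('side')
a=cv2.resize(T[200:270,170:260],None,fx=4.4,fy=4.4,interpolation=2);b=cv2.resize(S[190:280,245:335],None,fx=4.4,fy=4.4,interpolation=2)
o=np.zeros((400,800,3),np.uint8);o[:a.shape[0],:a.shape[1]]=a;o[:b.shape[0],400:400+b.shape[1]]=b;cv2.imwrite('pics/rk.png',o)
E
```

```text
time: 3.0
ee_pos: [0.4894, 0.1725, 0.0801]
eef_rot: [1.0, 0.002, -0.002, -0.004]
ft_force: [0.2, -0.3, -0.2]
width: 0.0004
```

View pics/rk.png

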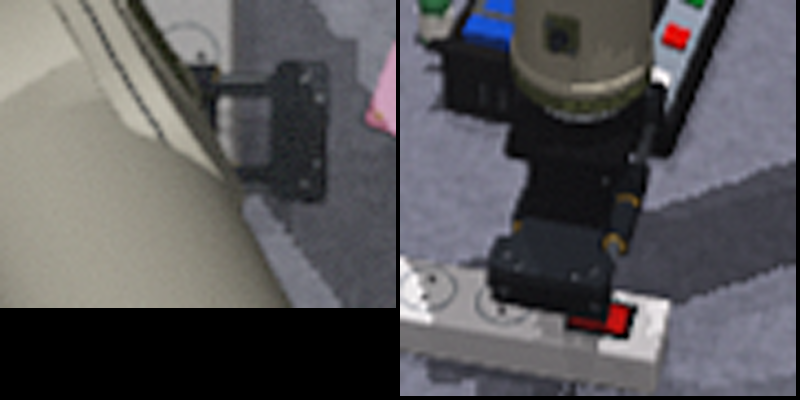

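The side crop shows the fingers over the rocker's far half, with the near half (red) still visible at about (605,320). I'll press in small steps.

```bash
python3 -m inch '{"translation":[[0,0,-0.04],[0,0,-0.08],[0,0,-0.11],[0,0,-0.14],[0,0,-0.16],[0,0,-0.18],[0,0,-0.19],[0,0,-0.2],[0,0,-0.2]],"rot":[[0,0,0],[0,0,0],[0,0,0],[0,0,0],[0,0,0],[0,0,0],[0,0,0],[0,0,0],[0,0,0]],"jaw":[0,0,0,0,0,0,0,0,0]}'
```

```text
time: 4.0
ee_pos: [0.4904, 0.173, 0.0613]
eef_rot: [1.0, 0.002, -0.0, -0.004]
ft_force: [0.9, 0.2, 1.9]
width: 0.0006
```

```bash
python3 -m inch '{"translation":[[0,0,-0.01],[0,0,-0.02],[0,0,-0.03],[0,0,-0.03]],"rot":[[0,0,0],[0,0,0],[0,0,0],[0,0,0]],"jaw":[0,0,0,0]}'
python3 -m inch '{"translation":[[0,0,-0.01],[0,0,-0.02],[0,0,-0.025],[0,0,-0.025]],"rot":[[0,0,0],[0,0,0],[0,0,0],[0,0,0]],"jaw":[0,0,0,0]}'
```

```text
time: 4.4
ee_pos: [0.4904, 0.1731, 0.0582]
eef_rot: [1.0, 0.002, -0.0, -0.004]
ft_force: [1.6, -0.6, 2.4]
width: 0.0007
time: 4.8
ee_pos: [0.4905, 0.1731, 0.0563]
eef_rot: [1.0, 0.002, -0.0, -0.004]
ft_force: [-1.7, -1.3, 10.6]
width: 0.0008
```

Force jumped from 2.4 to 10.6 N at a tip height of 45 mm, which is the rocker's flat stop. I'll lift, move away and look.

```bash
python3 -m inch '{"translation":[[0,0,0.1],[0,0,0.5],[0,0,1],[0,0,1]],"rot":[[0,0,0],[0,0,0],[0,0,0],[0,0,0]],"jaw":[0,0,0,0]}'
python3 -m inch '{"translation":[[-0.1,-0.4,0.1],[-0.2,-0.8,0.1],[-0.2,-1,0.1]],"rot":[[0,0,0],[0,0,0],[0,0,0]],"jaw":[0,0,0]}'
python3 -m inch '{"translation":[[-0.1,-0.4,0],[-0.2,-0.8,0],[-0.2,-1,0]],"rot":[[0,0,0],[0,0,0],[0,0,0]],"jaw":[0,0,0]}'
python3 - <<'E'
from h import *
np.set_printoptions(precision=4,suppress=True)
T=eyes.camera('top');S=eyes.camera('side')
red=((-10,130,70),(10,255,255))
print(blobs(T,(198,130,228,260),*red),blobs(S,(270,250,312,280),*red))
a=cv2.resize(T[205:265,170:260],None,fx=4.4,fy=4.4,interpolation=2);b=cv2.resize(S[220:280,245:335],None,fx=4.4,fy=4.4,interpolation=2)
o=np.zeros((300,800,3),np.uint8);o[:a.shape[0],:a.shape[1]]=a;o[:b.shape[0],400:400+b.shape[1]]=b;cv2.imwrite('pics/rk2.png',o)
E
```

```text
time: 5.2
ee_pos: [0.493, 0.1748, 0.1626]
eef_rot: [1.0, 0.002, 0.004, -0.005]
ft_force: [0.7, 0.5, 0.0]
width: 0.0003
time: 5.5
ee_pos: [0.4718, 0.0717, 0.173]
eef_rot: [1.0, 0.001, 0.004, -0.004]
ft_force: [0.7, 0.0, -0.2]
width: 0.0006
time: 5.8
ee_pos: [0.4501, -0.0314, 0.173]
eef_rot: [1.0, -0.001, 0.003, -0.004]
ft_force: [0.8, 0.6, -0.2]
width: 0.0006
[(array([211.8, 237.7]), [10, 14, 131])] [(array([289.9, 261.1]), [13, 7, 78])]
```

View pics/rk2.png

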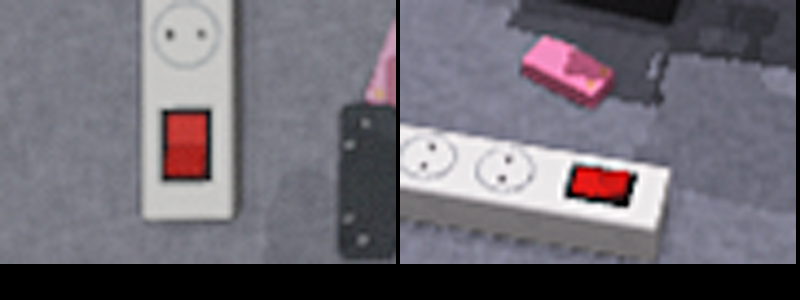

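The rocker has flipped: its near half now stands (darker), and the strip is in the same place. Next is a hover over the right white key with the tool tilted 15° square to the panel.

```bash
python3 -m inch '{"translation":[[0,-0.4,0],[0,-0.8,0],[0,-1,0]],"rot":[[0,0,0],[0,0,0],[0,0,0]],"jaw":[0,0,0]}'
python3 -m inch '{"translation":[[0,-0.4,0],[0.1,-0.8,-0.2],[0.1,-0.95,-0.4],[0.1,-0.95,-0.4]],"rot":[[0,-0.08,-0.02],[-0.004,-0.16,-0.04],[-0.009,-0.25,-0.068],[-0.009,-0.25,-0.068]],"jaw":[0,0,0,0]}'
python3 - <<'E'
from h import *
from scipy.spatial.transform import Rotation as Ro
from bench import r
s=r.read_state();print(s['ee_pos'],Ro.from_quat(s['eef_rot']).as_matrix().round(3))
for n in('pics/top0.png',None):
    T=cv2.imread(n) if n else eyes.camera('top')
    print(T[228:248,208:216,2].mean(1).round())
E
```

```text
time: 6.2
ee_pos: [0.4507, -0.1331, 0.173]
eef_rot: [1.0, -0.002, 0.003, -0.004]
ft_force: [-0.1, 0.8, -0.1]
width: 0.0004
time: 6.6
ee_pos: [0.4573, -0.2287, 0.1296]
eef_rot: [0.99, -0.04, 0.132, -0.0]
ft_force: [-1.6, 1.2, -0.4]
width: 0.0005
[ 0.45725091 -0.22871877  0.12957699] [[ 0.962 -0.079  0.262]
 [-0.079 -0.997 -0.01 ]
 [ 0.262 -0.012 -0.965]]
[197. 146.  68. 154. 184. 181. 179. 179. 181. 174. 181. 195. 195. 195.
 196. 200. 164.  37. 136. 194.]
[200. 149.  59. 166. 202. 198. 198. 198. 200. 185. 168. 176. 175. 177.
 178. 180. 150.  56. 138. 196.]
```

Row brightness of the two rocker halves swapped cleanly (181/195 to 198/177), so it is fully over. Now to a 25 mm standoff and a check.

```bash
python3 -m inch '{"translation":[[0.03,-0.03,-0.15],[0.07,-0.03,-0.3],[0.07,-0.03,-0.41],[0.07,-0.03,-0.41]],"rot":[[0,0,0],[0,0,0],[0,0,0],[0,0,0]],"jaw":[0,0,0,0]}'
python3 - <<'E'
from h import *
T=eyes.camera('top');S=eyes.camera('side')
a=cv2.resize(T[165:255,290:380],None,fx=4.4,fy=4.4,interpolation=2);b=cv2.resize(S[140:230,260:350],None,fx=4.4,fy=4.4,interpolation=2)
o=np.zeros((400,800,3),np.uint8);o[:a.shape[0],:a.shape[1]]=a;o[:b.shape[0],400:400+b.shape[1]]=b;cv2.imwrite('pics/k1.png',o)
E
```

```text
time: 7.05
ee_pos: [0.4661, -0.2287, 0.0896]
eef_rot: [0.991, -0.037, 0.131, -0.001]
ft_force: [-0.0, 0.0, 0.0]
width: 0.0003
```

View pics/k1.png

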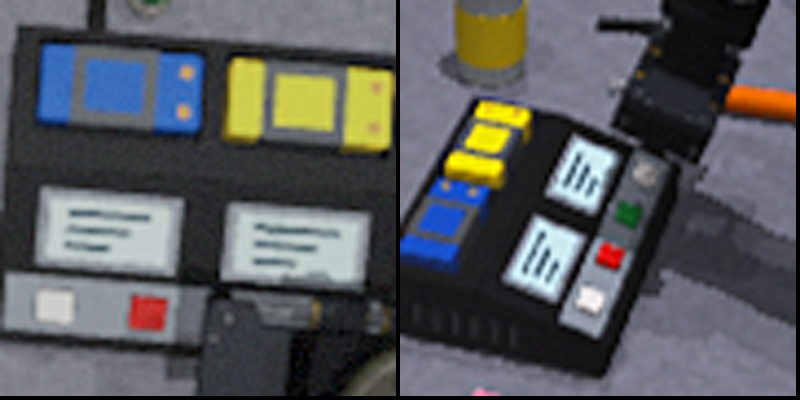

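The crop shows the fingertip lined up just above and in front of the right white key at (645,172), clear of the green key and the packs. Approaching, then pressing in small steps.

```bash
python3 -m inch '{"translation":[[0.01,-0.04,-0.07],[0.03,-0.04,-0.14],[0.04,-0.04,-0.2],[0.045,-0.04,-0.22],[0.045,-0.04,-0.22]],"rot":[[0,0,0],[0,0,0],[0,0,0],[0,0,0],[0,0,0]],"jaw":[0,0,0,0,0]}'
python3 -m inch '{"translation":[[0.003,0,-0.01],[0.006,0,-0.02],[0.01,0,-0.03],[0.01,0,-0.03]],"rot":[[0,0,0],[0,0,0],[0,0,0],[0,0,0]],"jaw":[0,0,0,0]}'
```

```text
time: 7.65
ee_pos: [0.4708, -0.2335, 0.0685]
eef_rot: [0.991, -0.037, 0.132, -0.001]
ft_force: [-0.1, -0.7, -0.4]
width: 0.0002
time: 8.05
ee_pos: [0.4718, -0.2335, 0.0654]
eef_rot: [0.991, -0.037, 0.132, -0.001]
ft_force: [-1.4, 1.1, 0.6]
width: 0.0005
```

```bash
python3 -m inch '{"translation":[[0.003,0,-0.01],[0.006,0,-0.02],[0.009,0,-0.03],[0.009,0,-0.03]],"rot":[[0,0,0],[0,0,0],[0,0,0],[0,0,0]],"jaw":[0,0,0,0]}'
```

```text
time: 8.45
ee_pos: [0.4727, -0.2336, 0.0624]
eef_rot: [0.991, -0.037, 0.132, -0.001]
ft_force: [-2.1, 0.5, 2.3]
width: 0.0005
```

```bash
python3 -m inch '{"translation":[[0.003,0,-0.01],[0.006,0,-0.02],[0.006,0,-0.02],[0.006,0,-0.02]],"rot":[[0,0,0],[0,0,0],[0,0,0],[0,0,0]],"jaw":[0,0,0,0]}'
```

```text
time: 8.85
ee_pos: [0.4733, -0.2337, 0.0608]
eef_rot: [0.991, -0.037, 0.132, -0.001]
ft_force: [-6.0, 1.7, 10.9]
width: 0.0005
```

12 N along the normal means the key is fully down on its stop. Releasing and going over to green.

```bash
python3 -m inch '{"translation":[[-0.01,0,0.05],[-0.04,0,0.15],[-0.08,0,0.3],[-0.08,0,0.3]],"rot":[[0,0,0],[0,0,0],[0,0,0],[0,0,0]],"jaw":[0,0,0,0]}'
python3 -m inch '{"translation":[[0.01,0.2,0],[0.03,0.4,0],[0.04,0.57,0],[0.04,0.57,0]],"rot":[[0,0,0],[0,0,0],[0,0,0],[0,0,0]],"jaw":[0,0,0,0]}'
python3 - <<'E'
from h import *
T=eyes.camera('top');S=eyes.camera('side')
a=cv2.resize(T[165:255,290:380],None,fx=4.4,fy=4.4,interpolation=2);b=cv2.resize(S[140:230,260:350],None,fx=4.4,fy=4.4,interpolation=2)
o=np.zeros((400,800,3),np.uint8);o[:a.shape[0],:a.shape[1]]=a;o[:b.shape[0],400:400+b.shape[1]]=b;cv2.imwrite('pics/k2.png',o)
E
```

```text
time: 9.25
ee_pos: [0.4659, -0.2343, 0.0929]
eef_rot: [0.99, -0.038, 0.133, -0.0]
ft_force: [0.2, -0.1, -0.4]
width: 0.0004
time: 9.65
ee_pos: [0.4701, -0.1751, 0.0927]
eef_rot: [0.99, -0.036, 0.133, -0.0]
ft_force: [0.0, -0.2, 0.1]
width: 0.0006
```

View pics/k2.png

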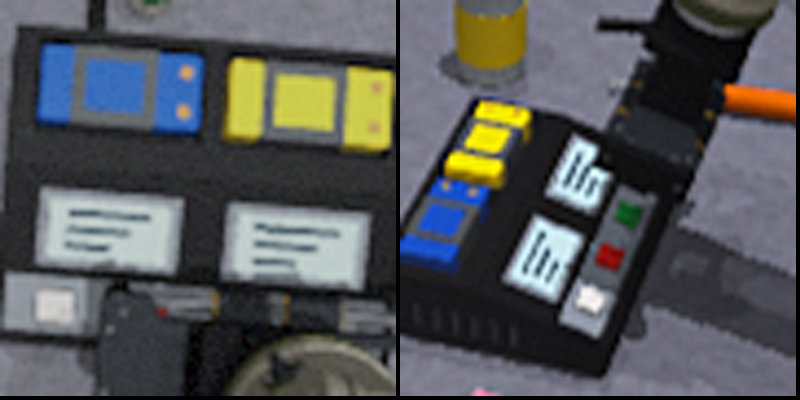

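The charger has not moved (same pixels in the crop), and the tool hovers above the green key at (628,213) in line with it. Pressing green.

```bash
python3 -m inch '{"translation":[[0.02,-0.01,-0.08],[0.04,-0.01,-0.16],[0.05,-0.01,-0.22],[0.06,-0.01,-0.26],[0.065,-0.01,-0.28],[0.067,-0.01,-0.29],[0.067,-0.01,-0.29]],"rot":[[0,0,0],[0,0,0],[0,0,0],[0,0,0],[0,0,0],[0,0,0],[0,0,0]],"jaw":[0,0,0,0,0,0,0]}'
```

```text
time: 10.45
ee_pos: [0.4765, -0.1784, 0.0638]
eef_rot: [0.99, -0.037, 0.133, -0.0]
ft_force: [-3.3, -0.8, 1.7]
width: 0.0005
```

```bash
python3 -m inch '{"translation":[[0.003,0,-0.01],[0.006,0,-0.02],[0.008,0,-0.03],[0.008,0,-0.03]],"rot":[[0,0,0],[0,0,0],[0,0,0],[0,0,0]],"jaw":[0,0,0,0]}'
```

```text
time: 10.85
ee_pos: [0.4774, -0.1785, 0.061]
eef_rot: [0.99, -0.037, 0.133, 0.0]
ft_force: [-5.0, 0.7, 5.4]
width: 0.0006
```

```bash
python3 -m inch '{"translation":[[0,0,-0.007],[0,0,-0.007],[0,0,-0.007],[0,0,-0.007],[0,0,-0.007],[0,0,-0.007],[0,0,-0.007],[0,0,-0.007],[0,0,-0.007],[0,0,-0.007],[0,0,-0.007],[0,0,-0.007],[0,0,-0.007],[0,0,-0.007],[0,0,-0.007],[0,0,-0.007],[0,0,-0.007],[0,0,-0.007],[0,0,-0.007],[0,0,-0.007]],"rot":[[0,0,0],[0,0,0],[0,0,0],[0,0,0],[0,0,0],[0,0,0],[0,0,0],[0,0,0],[0,0,0],[0,0,0],[0,0,0],[0,0,0],[0,0,0],[0,0,0],[0,0,0],[0,0,0],[0,0,0],[0,0,0],[0,0,0],[0,0,0]],"jaw":[0,0,0,0,0,0,0,0,0,0,0,0,0,0,0,0,0,0,0,0]}'
python3 -m inch '{"translation":[[0,0,-0.001],[0,0,-0.001],[0,0,-0.001],[0,0,-0.001],[0,0,-0.001]],"rot":[[0,0,0],[0,0,0],[0,0,0],[0,0,0],[0,0,0]],"jaw":[0,0,0,0,0]}'
```

```text
time: 12.85
ee_pos: [0.4774, -0.1785, 0.0609]
eef_rot: [0.99, -0.037, 0.133, 0.0]
ft_force: [-8.0, 1.4, 12.2]
width: 0.0005
time: 13.35
ee_pos: [0.4774, -0.1786, 0.061]
eef_rot: [0.99, -0.037, 0.133, 0.0]
ft_force: [-5.3, 0.4, 7.0]
width: 0.0007
```

Held on its stop for about 2.5 s at 7–14 N. Retreating, then a last check.

```bash
python3 -m inch '{"translation":[[-0.01,0,0.05],[-0.04,0,0.15],[-0.1,0,0.4],[-0.2,0,0.8],[-0.3,0,1]],"rot":[[0,0,0],[0,0,0],[0,0,0],[0,0,0],[0,0,0]],"jaw":[0,0,0,0,0]}'
python3 -m inch '{"translation":[[0,-0.3,0.3],[0,-0.7,0.6],[0,-1,0.8],[0,-1,0.8]],"rot":[[0,0,0],[0,0,0],[0,0,0],[0,0,0]],"jaw":[0,0,0,0]}'
python3 -m inch '{"translation":[[0,-0.4,0],[0,-0.8,0],[0,-1,0],[0,-1,0]],"rot":[[0,0,0],[0,0,0],[0,0,0],[0,0,0]],"jaw":[0,0,0,0]}'
python3 - <<'E'
from h import *
T=eyes.camera('top');S=eyes.camera('side');cv2.imwrite('pics/end.png',T)
red=((-10,130,70),(10,255,255));gr=((45,90,50),(85,255,255));ye=((22,120,100),(35,255,255))
for nm,im,cb,sb in(('top',T,(285,165,390,252),(198,130,228,260)),('side',S,(250,160,330,225),(270,250,312,280))):
    for k,m in(('red',red),('green',gr),('yellow',ye)): print(nm,k,blobs(im,cb,*m))
    print(nm,'rocker',blobs(im,sb,*red))
print(T[228:248,208:216,2].mean(1).round())
E
```

```text
time: 13.85
ee_pos: [0.4483, -0.1787, 0.1647]
eef_rot: [0.99, -0.037, 0.135, 0.001]
ft_force: [0.5, 0.4, -0.0]
width: 0.0004
time: 14.25
ee_pos: [0.4485, -0.2835, 0.2487]
eef_rot: [0.99, -0.039, 0.137, 0.003]
ft_force: [0.5, -0.3, -0.4]
width: 0.0002
time: 14.65
ee_pos: [0.4476, -0.3856, 0.2483]
eef_rot: [0.99, -0.041, 0.137, 0.003]
ft_force: [0.1, 0.3, 0.2]
width: 0.0005
top red [(array([323.2, 235.8]), [8, 8, 53])]
top green [(array([344.4, 237.4]), [8, 8, 58])]
top yellow [(array([345.1, 187. ]), [9, 19, 148]), (array([373.5, 189.1]), [12, 19, 186]), (array([358.7, 187.6]), [14, 12, 146])]
top rocker [(array([211.8, 237.7]), [10, 14, 131])]
side red [(array([252. , 184.2]), [5, 6, 18]), (array([307.2, 197.8]), [6, 6, 25])]
side green [(array([311.5, 188.3]), [6, 6, 27]), (array([252.4, 189.9]), [6, 5, 29])]
side yellow [(array([279.4, 172.2]), [20, 20, 193]), (array([250.4, 177.5]), [2, 6, 10])]
side rocker [(array([289.9, 261.1]), [13, 7, 78])]
[201. 149.  59. 167. 203. 199. 198. 199. 200. 185. 170. 177. 176. 177.
 179. 181. 150.  58. 139. 197.]
```

View pics/end.png

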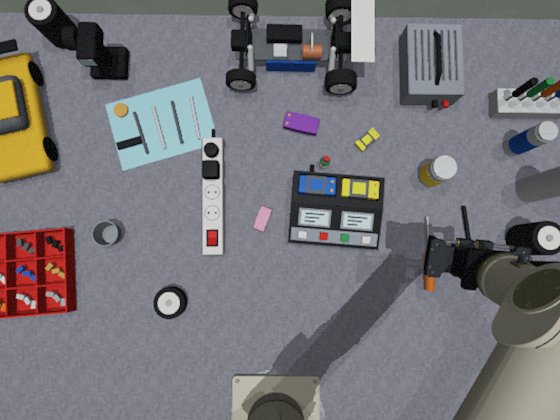

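The charger, strip, packs and bystanders stand as before: key and pack centroids are within 0.1 px, rocker on (212,238), arm clear.

```bash
python3 -c "from bench import r; print(r.close_job())"
```

```text
the job is handed in; nothing more can be done
None
```

I switched the strip on, tapped the right white channel key (the yellow pack lies in the right bay), then held the green start key down for about 2.5 s. I handed the job in at about 15 s of the 51 s allowed.

- **Rocker:** the force rose to 10.6 N with the fingertip at 45 mm, the height of the "on" stop. The bright and dark halves swapped in the picture, and it still read as on in the last picture.
- **Keys:** the right white key reached its stop at about 12 N. Green was held at between about 6.5 and 14 N. These are readings at the end of each move; the highest was about 15 N, under the 25 N limit.
- **Last check:** the red and green keys and the yellow pack were within about 0.1 px of their first positions in both views. The rocker read as it did just after the press. The blue pack and the bystanders looked unmoved in the last top picture. The robot was clear of everything, with about 0 N on the wrist.

The joint values themselves can't be read, so "pressed" and "up again" rest on the forces, tip heights and pictures. No check failed or disagreed.

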